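# Take the blue lens support out of the T-slot rig plate

### The job

Slide the blue lens support along its T-slot and out of the plate's open end, lift it clear, and set it down, not drop it, standing upright on the floor of the open film tin. Leave the red support where it is.

Things in the scene. Friction and masses are not known exactly. Their poses are not given: they have to be found in the camera images.
- blue_support: Lens support with a blue body, about 0.16 kg, upright in one of the plate's two T-slots (which one varies), sliding freely. Origin: centre of its underside; z up, x along the slot to the open end. Steel T-foot 40 (x) by 30 (y) mm, 8 high; steel neck 30 by 14, at heights 8 to 24; blue block 36 (x) by 26 (y), 24 to 74, the part to grip; black V cradle on top, up to 82.
- red_support: The same support with a red body, in the other T-slot; same sizes, axes and origin. It is to stay where it is.
- plate: Fixed aluminium plate, 180 (x) by 160 (y) mm, 26 high. Origin: centre of its underside; z up. Two T-slots along x, centre lines at y = +50 and -50: open at the x = +90 end, closed by a black strip at x = -90. Slot floor 6 mm up; cavity 34 wide, mouth 18 wide, lips at 18 to 26 mm up. A foot has 4 mm play upwards, 2 mm each side; a support lifts free once its origin is beyond x = +110.
- tin: Loose round open film tin, bright steel with a black inner floor, 0.25 kg, 150 mm outer diameter, 26 high, wall 3, on the table. Origin: centre of its underside, z up; inner floor 3 mm above that. (The closed steel disc lying farther off is only its lid.)
Not all that is in view belongs to the job. What is meant by the blue_support is not yellow, and is the smaller of those in its own colour.

How it is judged:
By the outcome, as a careful person would: the job done as asked, in the order asked, and still so for the second after the job is handed in, with the robot touching nothing.
It also fails if it takes over 40 s, if anything falls off the work surface, if the arm or the gripper's body presses on something with over 40 N, if the wrist force passes 120 N, or if a joint passes its speed limit or range.

### The arm

A 6-joint arm with a two-finger parallel gripper is mounted at the origin on the work surface. World frame = base frame: x ahead of the robot, y to its left, z up, the work surface at z = 0. Lengths are in mm, angles in rad, forces in N, time in s.
With the tool pointing down it reaches from about 400 to 925 mm from the base axis. Payload 12.5 kg.
Tool frame: the origin (TCP) lies at the very end of the fingers, on their centre line; the grasp point (between the pads) lies 19 mm behind it; z points along the fingers, y is the direction in which the jaws open and shut (so a half turn about z gives the same grasp; the last joint's range is limited). The gripper opens to 95 mm and grips with 3 to 60 N. Pads are 20 mm wide; open, the fingers measure 119 mm over their backs; the gripper's body (75 mm by 180 mm) begins 59 mm behind the grasp point.
Start: joints at [-1.416, 0.491, 1.559, -0, 1.092, -0.106], TCP at [161.181, -603.877, 214.661] pointing down, gripper open.
Joint ranges: [-3.1, 3.1], [-0.84, 2.19], [0.05, 2.79], [-1.13, 4.28], [0.06, 2.93], [-2.69, 2.69]. Speed limits (rad/s): [2.22, 2.22, 2.79, 3.14, 3.14, 3.14].

### API

Orientations are given as [roll, pitch, yaw] about the fixed x, y, z axes, in that order (R = Rz(yaw) Ry(pitch) Rx(roll)).
In Python, from cell import env gives the robot as it stands. The module is installed in compiled form; this text tells all that it offers.
- The arm moves only by the tool arm_command, never from a script. Its argument "deltas" is a list that holds one entry, the list of rows, each a list of 5 numbers: the closure, from 0 (fully open) to 1 (shut), then the shift along the world's x, y, z as a fraction of full scale, then the turn about the world's z as a fraction of full scale. In form: [[[grip, dx, dy, dz, twist], ...]]. A call has 1 to 12 rows; each row shifts and turns the pose as measured when the row begins; what a row does not reach is not made up. Full scale, the value 1, is 100 mm for a shift and pi/4 rad for a turn. A row lasts 1/12 s, in which the tool goes at most 41.7 mm and 7.16 degrees, less where a joint would pass 70% of its speed; a pose out of reach is approached as far as the arm can. A call with a number of a shift or a turn outside -1 to 1 is refused whole. A call with a gripper value outside its range is refused whole. The fingers move at their own pace and stop on an object; the grip force is fixed at half the most. Time passes only in rows, so rows that do not move let the fingers close. It gives the time, the measured TCP pose, the force and the opening at its end, in the units of the state.
- env.state(): the state, without advancing time (a new reading comes with each control period).
- env.read_camera(name): name is "scene" or "top" or "wrist"; returns a dict with "frame" (384x512x3 uint8, red, green, blue), "fx", "fy", "cx", "cy" (pixels), "k1" (the pictures are not rectified: a ray, as slopes to the right and down, at radius r is drawn at 1 + k1 r^2 times it, then the intrinsics apply), "R" (3x3) and "t" (3): a world point X has camera coordinates R X + t; the wrist camera has in their place "tool_from_camera" (4x4, takes a point from camera to tool coordinates, whose origin is the TCP and whose axes are the flange's). Camera axes: x right, y down, z forward; pixel columns grow to the right and rows downward; lengths in mm; the calibration is good to about 2 mm. A picture is of the moment at which its call begins: read the wrist's pose just before it. There is no depth.
- env.job_done(): hands the job in, once; it reports no verdict.
The state is a dict: "t": time; "joints": joint angles; "qvel": joint speeds; "tau": joint torques, N m; "eef_pos": TCP position; "tcp_rot": TCP orientation; "ft_force": force on the tool from outside, world axes, zero at the start; "moment": the same for the moment, N m; "opening": opening from 0.0 (shut) to 1.0 (fully open).
Only numpy, scipy, OpenCV 4.12 (cv2) and the standard library are available. Lean on these libraries where they do the work, as an engineer would, in place of code of your own. Each camera call takes 0.05 s, during which the arm holds its last target.

## Working session

There is one attempt and no reset: what is moved stays moved. The work goes in short steps, Python scripts to look and compute and a tool call to move; the robot and the scene stay as the last step left them, time stands still between calls to the robot, and variables do not carry over. Pictures are saved under pics/ and viewed, and the job is handed in when it is done.

Besides the shell and the picture viewer there is one more tool, called after "Request:" as name(argument=value, ...), one argument or row to a line, values as JSON. arm_command: Moves the arm, as the interface text tells. Its arguments: {"type":"object","properties":{"deltas":{"type":"array","items":{"type":"array","items":{"type":"array","items":{"type":"number","minimum":-1,"maximum":1}}}}},"required":["deltas"]}

```bash
mkdir -p pics; cat > h.py <<'E'
import numpy as np, cv2
from cell import env
def grab(n,f):
    s=env.state(); c=env.read_camera(n); cv2.imwrite('pics/'+f,c['frame'][:,:,::-1]); return s,c
def ray(c,u,v,s=None):
    x=(u-c['cx'])/c['fx']; y=(v-c['cy'])/c['fy']; a,b=x,y
    for _ in range(20):
        k=1+c['k1']*(a*a+b*b); a,b=x/k,y/k
    d=np.array([a,b,1.])
    R=np.array(c['R']);t=np.array(c['t']); return -R.T@t, R.T@d
def onz(c,u,v,z):
    o,d=ray(c,u,v); return o+d*(z-o[2])/d[2]
def proj(c,X):
    p=np.array(c['R'])@np.array(X,float)+c['t']; a,b=p[0]/p[2],p[1]/p[2]; k=1+c['k1']*(a*a+b*b)
    return c['fx']*a*k+c['cx'],c['fy']*b*k+c['cy']
E
python3 - <<'E'
from h import *
for n in ['scene','top']:
    s,c=grab(n,n+'0.png'); print(n,c['fx'],c['cx'],c['cy'],c['k1'],-np.array(c['R']).T@c['t'])
print(s)
E
```

```text
scene 347.68989936788597 253.11378869782993 191.48476440429786 -0.06623300221064424 [1029.5977026   412.70454463  655.10687022]
top 439.66210403325147 259.21064107679865 190.116872262562 -0.08272844055706557 [ 457.94068562   42.2691721  1049.70789851]
{'t': 0.05, 'joints': array([-1.41559913e+00,  4.91511017e-01,  1.55943330e+00,  1.29991115e-05,
        1.09170992e+00, -1.05580567e-01]), 'qvel': array([ 4.55451689e-04,  1.49093912e-03, -9.79504442e-04, -2.83118204e-04,
       -1.40026413e-03,  4.55997267e-05]), 'tau': array([ 2.45773401e-03, -6.14228725e+01, -2.58917731e+01,  6.94270735e-02,
        4.69364855e-02, -4.76161267e-05]), 'eef_pos': array([ 161.14461398, -603.62112455,  214.09746962]), 'tcp_rot': array([-3.14053819e+00, -1.23339933e-04,  2.60771699e-01]), 'ft_force': array([ 0.05420851,  0.28932876, -0.00369477]), 'moment': array([-0.02188655, -0.00724094,  0.02543512]), 'opening': 1.0012517834383157}
```

```bash
python3 -c "
import cv2
for n in ['scene','top']:
    i=cv2.imread(f'pics/{n}0.png');cv2.imwrite(f'pics/{n}0b.png',cv2.resize(i,(800,600),interpolation=2))"
```

```text
(no output)
```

View pics/scene0b.png

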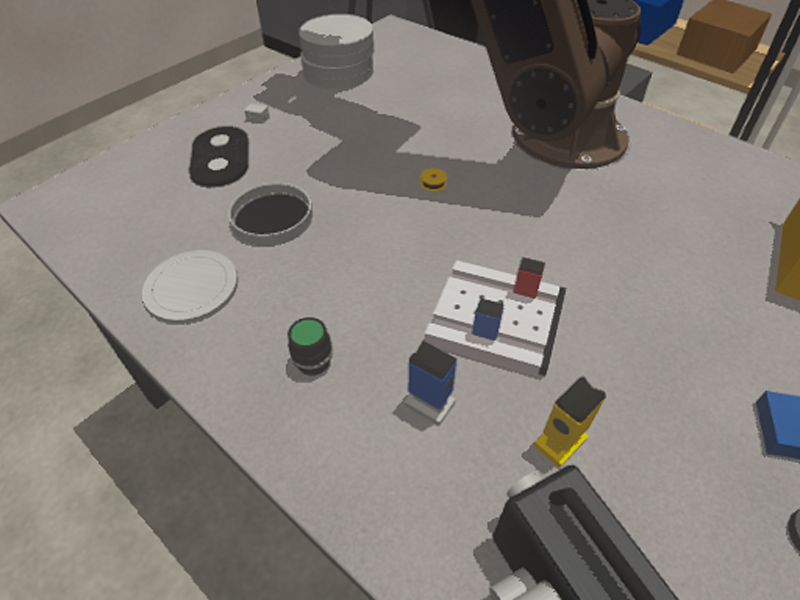

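View pics/top0b.png

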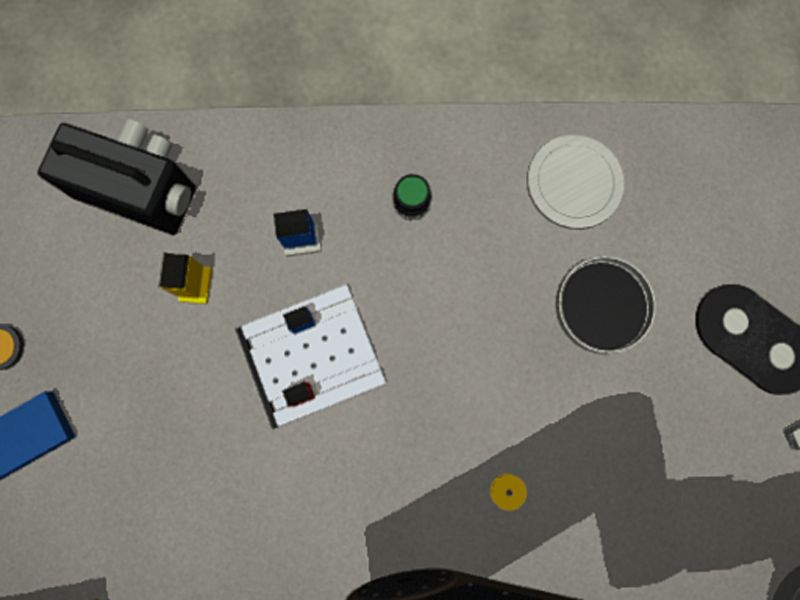

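The scene shows these candidates (800x600 top view):
- Small blue support in the plate at (299,319).
- Larger blue support standing free at (295,229).
- Yellow support at (185,275).
- Plain blue box at (30,435).

The small blue one in the T-slot fits the description. The slot's open end points right in the top view, and the black strip is on the left. The tin is at (606,305), with its lid at (576,182). I'll confirm with a crop and measure.

```bash
python3 - <<'E'
from h import *
s,c=grab('top','top1.png'); s,d=grab('scene','scene1.png')
f=c['frame']; hsv=cv2.cvtColor(f,cv2.COLOR_RGB2HSV)
A=cv2.resize(f[170:290,140:260],(400,400),interpolation=2); B=cv2.resize(d['frame'][150:270,255:375],(400,400),interpolation=2)
cv2.imwrite('pics/crop1.png',np.hstack([A,B])[:,:,::-1])
# plate
m=((hsv[...,2]>165)&(hsv[...,1]<40)).astype(np.uint8); m[:170]=0;m[:,270:]=0;m[280:]=0;m[:,:150]=0
m=cv2.morphologyEx(m,cv2.MORPH_CLOSE,np.ones((9,9)))
cs,_=cv2.findContours(m,0,2); k=max(cs,key=cv2.contourArea); r=cv2.minAreaRect(k); b=cv2.boxPoints(r)
P=np.array([onz(c,u,v,26) for u,v in b]); print(b,P.round(1)); 
for i in range(4): e=P[(i+1)%4]-P[i]; print(np.linalg.norm(e).round(1),np.degrees(np.arctan2(e[1],e[0])).round(2))
print('centre',P.mean(0))
# slots dark edge: blue/red mask
for n,lo,hi in [('blue',105,130),('red',0,8)]:
  for cn,cc in [('top',c),('scene',d)]:
    h=cv2.cvtColor(cc['frame'],cv2.COLOR_RGB2HSV); q=((h[...,0]>=lo)&(h[...,0]<=hi)&(h[...,1]>100)&(h[...,2]>25)).astype(np.uint8)
    cs,_=cv2.findContours(q,0,2)
    for k in cs:
        if cv2.contourArea(k)>15: print(n,cn,cv2.boundingRect(k),cv2.contourArea(k),cv2.minAreaRect(k))
# black cradle tops, tin
g=hsv[...,2]; q=(g<45).astype(np.uint8); cs,_=cv2.findContours(q,0,2)
for k in cs:
    a=cv2.contourArea(k)
    if a>60: (u,v),(w,h_),an=cv2.minAreaRect(k); print('dark',(round(u,1),round(v,1)),round(w,1),round(h_,1),round(an,1),a)
E
```

```text
[[152.68423 208.46675]
 [221.39844 181.34273]
 [246.5722  245.11626]
 [177.858   272.2403 ]] [[585.5 278.6  26. ]
 [647.3 116.6  26. ]
 [496.2  59.4  26. ]
 [436.9 218.3  26. ]]
173.4 -69.14
161.5 -159.27
169.6 110.47
160.4 22.07
centre [541.45273848 168.24479891  26.        ]
blue top (0, 251, 48, 56) 1534.5 ((15.91838550567627, 277.0771179199219), (35.02643966674805, 56.10767364501953), 60.64224624633789)
blue top (186, 197, 15, 16) 42.5 ((194.62002563476562, 206.6600341796875), (10.372269630432129, 17.45577049255371), 34.695152282714844)
blue top (178, 136, 24, 23) 175.0 ((192.2540740966797, 150.70489501953125), (17.79712677001953, 25.09522819519043), 50.194427490234375)
blue scene (490, 250, 22, 44) 601.5 ((500.5, 271.5), (43.0, 21.0), 90.0)
blue scene (262, 232, 30, 29) 419.5 ((276.5, 246.0), (28.0, 29.0), 90.0)
blue scene (405, 0, 32, 29) 524.5 ((420.5, 14.0), (28.0, 31.0), 90.0)
red top (189, 245, 12, 14) 21.5 ((195.94876098632812, 252.8609619140625), (8.311321258544922, 15.155939102172852), 24.775142669677734)
red scene (329, 173, 18, 18) 195.5 ((337.38238525390625, 180.97059631347656), (14.794672966003418, 15.764816284179688), 14.03624439239502)
dark (295.0, 373.5) 19.0 146.0 90.0 1653.5
dark (505.1, 374.3) 10.7 25.4 32.0 177.5
dark (38.5, 265.0) 32.6 3.6 63.4 98.5
dark (189.5, 252.1) 10.6 14.7 68.2 133.5
dark (164.7, 241.2) 66.7 4.0 69.8 105.0
dark (190.3, 203.3) 10.4 15.3 66.0 126.5
dark (482.5, 216.2) 83.8 46.4 37.2 3098.0
dark (386.0, 196.0) 54.0 52.0 90.0 2195.5
dark (111.2, 172.9) 15.6 21.8 8.1 297.5
dark (186.4, 142.6) 15.0 21.1 81.9 280.0
dark (263.3, 129.3) 23.2 17.6 2.7 137.5
dark (75.1, 113.1) 98.3 44.8 20.2 1605.5
```

View pics/crop1.png

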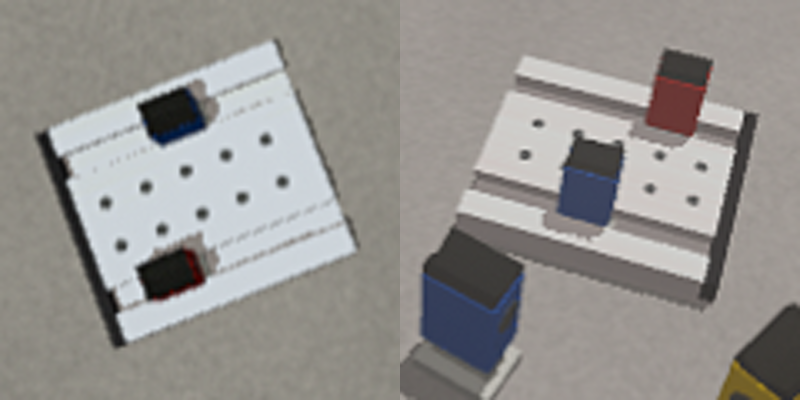

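The crop confirms it: the small blue support sits in the slot farther from the robot and the red one is in the other slot. Their open ends are on the right.

```bash
python3 - <<'E'
from h import *
s,c=grab('top','top2.png')
from itertools import product
b=np.array([[152.68,208.47],[221.4,181.34],[246.57,245.12],[177.86,272.24]])
P=np.array([onz(c,u,v,26) for u,v in b])
ex=(P[1]-P[0])+(P[2]-P[3]); ey=(P[0]-P[3])+(P[1]-P[2]); 
ax=np.degrees(np.arctan2(ex[1],ex[0])); ay=np.degrees(np.arctan2(ey[1],ey[0]))-90
print('ang',ax,ay)
a=np.radians((ax+ay)/2); X=np.array([np.cos(a),np.sin(a)]);Y=np.array([-X[1],X[0]])
op=((P[1]+P[2])/2)[:2]; ctr=op-90*X; print('ctr',ctr)
bl=onz(c,190.3,203.3,86); rd=onz(c,189.5,252.1,86)
for n,p in [('b',bl),('r',rd)]: q=p[:2]-ctr; print(n,p.round(1),q@X,q@Y)
v=bl-rd; print('r->b ang',np.degrees(np.arctan2(v[1],v[0]))-90)
# slot edges via Hough on canny
g=cv2.cvtColor(c['frame'],cv2.COLOR_RGB2GRAY); e=cv2.Canny(g,60,150); e[:175]=0;e[280:]=0;e[:,:150]=0;e[:,252:]=0
for l in cv2.HoughLinesP(e,1,np.pi/360,20,minLineLength=25,maxLineGap=6)[:,0]:
    p,q=onz(c,l[0],l[1],26),onz(c,l[2],l[3],26); d=q-p; print(l,np.degrees(np.arctan2(d[1],d[0])).round(2),((p[:2]-ctr)@X).round(1),((p[:2]-ctr)@Y).round(1))
# tin: outer circle rim at z=26
m=(g>0).astype(np.uint8)
hs=cv2.cvtColor(c['frame'],cv2.COLOR_RGB2HSV)
q=(hs[...,2]<45).astype(np.uint8); cs,_=cv2.findContours(q,0,2)
for k in cs:
    (u,v),_,_=cv2.minAreaRect(k)
    if abs(u-386)<3 and abs(v-196)<3:
        el=cv2.fitEllipse(k); print(el); 
        for z in(3,26): print('tin',onz(c,*el[0],z))
cr=cv2.HoughCircles(g[150:250,330:440],cv2.HOUGH_GRADIENT,1,5,param1=150,param2=15,minRadius=24,maxRadius=36); print(cr[0][:4]+[330,150,0])
for q in cr[0][:3]: print(onz(c,q[0]+330,q[1]+150,26))
# target far end
print('X',X,'exit pos', ctr+50*Y+125*X)
E
```

```text
ang -69.33518126241732 -68.59894369272493
ctr [539.41200326 172.01278202]
b [588.1 181.4  86. ] 8.741013360344082 48.791239399435426
r [481.  182.8  86. ] -31.03355941994715 -50.62810476930588
r->b ang -90.77186766254829
[152 209 222 181] -68.88 -84.9 80.7
[171 266 246 237] -69.89 -89.7 -59.9
[174 274 246 245] -69.13 -89.7 -79.5
[221 182 246 244] -158.85 89.0 79.7
[153 218 182 206] -68.25 -90.0 59.9
[151 212 174 273] -158.74 -89.5 74.9
[198 246 241 230] -70.6 -15.4 -40.4
[160 226 171 256] -159.32 -81.2 36.1
[200 251 245 235] -71.48 -15.2 -52.9
[172 256 200 239] -59.57 -79.5 -39.4
[230 196 241 225] -160.07 96.4 40.5
[199 201 224 191] -68.92 24.5 56.9
[201 205 228 197] -74.34 25.5 46.3
[197 245 237 230] -70.44 -16.7 -37.4
[199 247 229 235] -69.2 -14.1 -43.4
[190 213 218 201] -67.56 -5.2 38.3
((386.1892395019531, 195.40643310546875), (50.60067367553711, 55.407379150390625), 145.5083465576172)
tin [ 609.61588964 -281.34073663    3.        ]
tin [ 606.28303078 -274.2298436    26.        ]
[[385.5        195.5         30.70000076]
 [384.5        200.5         32.09999847]
 [380.5        195.5         32.09999847]
 [385.5        189.5         28.79999924]]
[ 606.09006718 -272.54683881   26.        ]
[ 594.14575805 -269.33975763   26.        ]
[ 606.32103994 -260.45949906   26.        ]
X [ 0.35890458 -0.93337426] exit pos [630.94378816  73.28622858]
```

The slot axis points at −69° (toward the open end), with the blue support at about (589,182) and the tin centred at about (606,−273). I'll grip along the slot direction with yaw 21°, so closing the jaws only pushes the support along its free axis. I'm going round the base at height.

Request:
arm_command(
  deltas=[
    [[0, 0.32, 0.235, 0, 0.135], [0, 0.32, 0.235, 0, 0], [0, 0.32, 0.235, 0, 0], [0, 0.32, 0.235, 0, 0], [0, 0.32, 0.235, 0, 0], [0, 0.32, 0.235, 0, 0], [0, 0.32, 0.235, 0, 0], [0, 0.32, 0.235, 0, 0], [0, 0.32, 0.235, 0, 0], [0, 0.32, 0.235, 0, 0], [0, 0.32, 0.235, 0, 0], [0, 0.32, 0.235, 0, 0]],
  ],
)

```text
t: 1.25
eef_pos: [553.1, -311.0, 213.3]
tcp_rot: [-3.141, 0.001, 0.36]
ft_force: [0.4, -0.3, 0.3]
opening: 0.997
```

Request:
arm_command(
  deltas=[
    [[0, 0.05, 0.4, 0, 0], [0, 0.05, 0.4, 0, 0], [0, 0.05, 0.4, 0, 0], [0, 0.05, 0.4, 0, 0], [0, 0.05, 0.4, 0, 0], [0, 0.05, 0.4, 0, 0], [0, 0.05, 0.4, 0, 0], [0, 0.05, 0.4, 0, 0], [0, 0.05, 0.4, 0, 0], [0, 0.05, 0.4, 0, 0], [0, 0, 0, 0, 0]],
  ],
)

```text
t: 2.17
eef_pos: [606.8, 107.7, 211.1]
tcp_rot: [-3.141, 0.0, 0.365]
ft_force: [-0.3, -0.2, 0.3]
opening: 1.002
```

Request:
arm_command(
  deltas=[
    [[0, -0.09, 0.37, 0, 0], [0, -0.09, 0.37, 0, 0], [0, 0, 0, 0, 0]],
  ],
)

```text
t: 2.42
eef_pos: [588.6, 183.4, 210.4]
tcp_rot: [-3.141, 0.001, 0.366]
ft_force: [0.5, 0.0, 0.7]
opening: 0.997
```

```bash
cat >> h.py <<'E'
from scipy.spatial.transform import Rotation as Ro
def wrist(f):
    s,c=grab('wrist',f); T=np.array(c['tool_from_camera']); R=Ro.from_euler('xyz',s['tcp_rot']).as_matrix()
    Rw=R@T[:3,:3]; o=R@T[:3,3]+s['eef_pos']; c['R']=Rw.T; c['t']=-Rw.T@o; return s,c
E
python3 - <<'E'
from h import *
s,c=wrist('w1.png'); print(s['eef_pos'],s['tcp_rot'],-c['R'].T@c['t'])
print(proj(c,[589,182,88]))
cv2.imwrite('pics/w1b.png',cv2.resize(c['frame'],(800,600))[:,:,::-1])
E
```

```text
[588.62230906 183.4475327  210.43402371] [-3.14061493e+00  6.23698262e-04  3.65725796e-01] [655.30870967 208.98640369 380.90712222]
(np.float64(256.0615666916322), np.float64(183.46760921087318))
```

View pics/w1b.png

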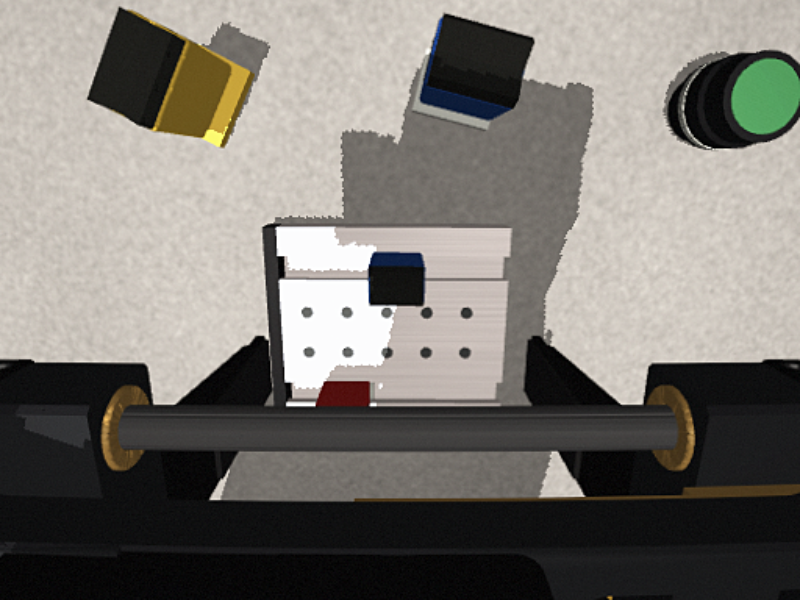

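The wrist view shows the blue cradle top at about (397,285) of 800x600, square to the jaws, with the plate's edges nearly horizontal. I'll refine the position and angle.

```bash
python3 - <<'E'
from h import *
s,c=wrist('w2.png')
k=1.5625
for u,v in [(369,266),(424,266),(424,305),(369,305)]: print(onz(c,u/k,v/k,87).round(1))
g=cv2.cvtColor(c['frame'],cv2.COLOR_RGB2GRAY); e=cv2.Canny(g,40,120); e[:140]=0;e[258:]=0;e[:,:165]=0;e[:,340:]=0
for l in cv2.HoughLinesP(e,1,np.pi/720,25,minLineLength=35,maxLineGap=5)[:,0]:
    p,q=onz(c,l[0],l[1],26),onz(c,l[2],l[3],26); d=q-p; print(l,np.degrees(np.arctan2(d[1],d[0])).round(2),p.round(1),q.round(1))
E
```

```text
[594.7 202.2  87. ]
[606.7 170.9  87. ]
[583.8 161.7  87. ]
[571.5 193.6  87. ]
[200 145 323 145] -68.98 [594.6 249.2  26. ] [644.4 119.7  26. ]
[235 257 317 257] -69.08 [478.6 164.8  26. ] [515.   69.6  26. ]
[186 142 276 142] -69.06 [592.2 265.1  26. ] [628.4 170.5  26. ]
[175 156 178 216] -159.83 [572.6 271.9  26. ] [504.7 247.   26. ]
[269 179 322 179] -68.98 [585.9 162.1  26. ] [608.  104.7  26. ]
[235 255 317 255] -69.08 [481.2 165.7  26. ] [517.5  70.7  26. ]
[269 177 310 177] -68.98 [588.1 163.   26. ] [605.2 118.7  26. ]
[165 145 171 219] -158.45 [580.5 286.3  26. ] [498.  253.7  26. ]
[320 224 323 180] 20.43 [556.3  84.1  26. ] [607.3 103.1  26. ]
[176 172 233 172] -69.04 [555.2 265.3  26. ] [578.8 203.8  26. ]
[177 179 233 179] -69.03 [547.7 261.7  26. ] [571. 201.  26.]
[237 254 253 195] 6.32 [483.4 163.9  26. ] [561.3 172.5  26. ]
```

Centre (589,182) and angle −69.0° agree with the top view. Descending.

Request:
arm_command(
  deltas=[
    [[0, 0, -0.015, -0.3, 0], [0, 0, 0, -0.3, 0], [0, 0, 0, -0.3, 0], [0, 0, 0, -0.3, 0], [0, 0, 0, -0.25, 0], [0, 0, 0, -0.15, 0], [0, 0, 0, 0, 0]],
  ],
)

```text
t: 3.1
eef_pos: [592.5, 169.5, 46.4]
tcp_rot: [3.139, -0.006, 0.358]
ft_force: [-0.6, 0.5, 0.7]
opening: 1.0
```

Request:
arm_command(
  deltas=[
    [[0, 0, 0, 0, 0]],
  ],
)

```text
t: 3.18
eef_pos: [592.7, 168.2, 46.1]
tcp_rot: [3.139, -0.005, 0.357]
ft_force: [-0.7, 0.0, 0.7]
opening: 1.001
```

```bash
python3 - <<'E'
from h import *
s,c=wrist('w3.png'); print(s)
cv2.imwrite('pics/w3b.png',cv2.resize(c['frame'],(800,600))[:,:,::-1])
s,c=grab('scene','s3.png')
cv2.imwrite('pics/s3b.png',cv2.resize(c['frame'][100:300,200:420],(800,600))[:,:,::-1])
E
```

```text
{'t': 3.1833, 'joints': array([ 0.17011694,  0.68042043,  1.73074259, -0.00262501,  0.72548557,
        1.38604189]), 'qvel': array([-0.02489588,  0.02046546,  0.00863601, -0.00070247, -0.00827488,
       -0.00796145]), 'tau': array([ 2.36260146e-01, -6.33535695e+01, -1.72428381e+01,  3.04655847e-02,
       -2.26890882e-01,  5.69814569e-03]), 'eef_pos': array([592.70267362, 168.19756932,  46.05746628]), 'tcp_rot': array([ 3.13896312, -0.00453649,  0.356837  ]), 'ft_force': array([-0.7153464 ,  0.0446209 ,  0.66643853]), 'moment': array([-0.01969563, -0.01928943, -0.04674557]), 'opening': 1.0014109806725844}
```

View pics/w3b.png

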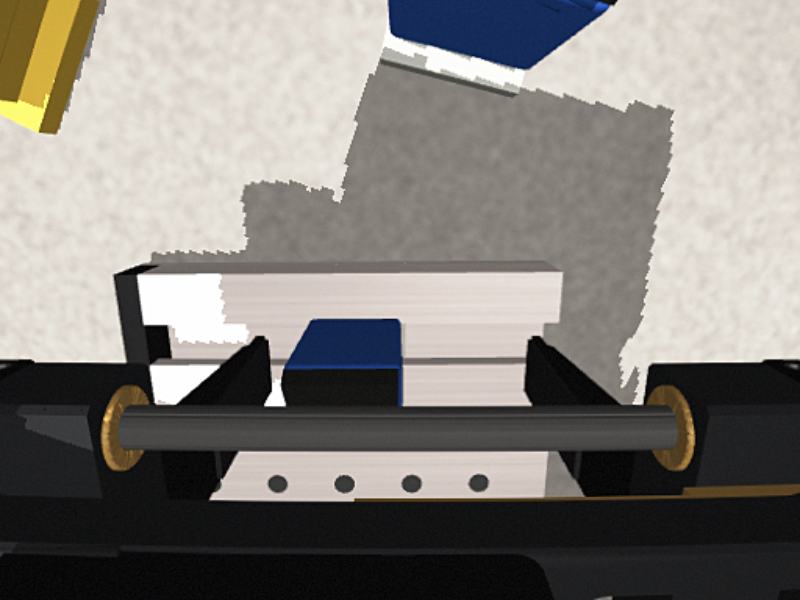

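View pics/s3b.png

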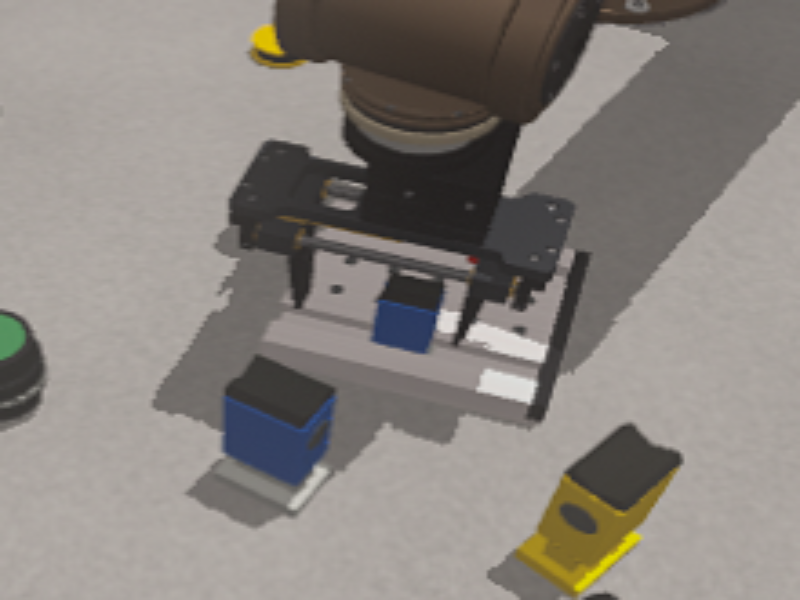

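The wrist view shows the fingers straddling the blue block, offset about 13 mm toward the open end, with no contact force. I'll correct the drift before closing.

Request:
arm_command(
  deltas=[
    [[0, -0.02, 0.07, -0.02, 0.006], [0, -0.02, 0.07, -0.02, 0.006], [0, 0, 0, 0, 0]],
  ],
)

```text
t: 3.53
eef_pos: [590.5, 183.3, 46.2]
tcp_rot: [3.138, -0.011, 0.366]
ft_force: [-0.5, 0.4, 0.6]
opening: 1.0
```

Request:
arm_command(
  deltas=[
    [[0, 0, 0, -0.05, 0], [0, 0, 0, -0.02, 0], [0, 0, 0, 0, 0]],
  ],
)

```text
t: 3.78
eef_pos: [590.8, 184.7, 40.2]
tcp_rot: [3.137, -0.014, 0.368]
ft_force: [1.1, -0.1, -0.0]
opening: 1.0
```

Request:
arm_command(
  deltas=[
    [[0, 0, 0, 0, 0]],
  ],
)

```text
t: 3.87
eef_pos: [590.7, 184.8, 40.2]
tcp_rot: [3.137, -0.014, 0.368]
ft_force: [-0.1, 0.6, 0.1]
opening: 0.999
```

Request:
arm_command(
  deltas=[
    [[1, 0, 0, 0, 0], [1, 0, 0, 0, 0], [1, 0, 0, 0, 0], [1, 0, 0, 0, 0], [1, 0, 0, 0, 0], [1, 0, 0, 0, 0]],
  ],
)

```text
t: 4.37
eef_pos: [590.9, 184.5, 40.2]
tcp_rot: [3.137, -0.014, 0.368]
ft_force: [0.3, 0.7, 0.4]
opening: 0.636
```

Request:
arm_command(
  deltas=[
    [[1, 0, 0, 0, 0], [1, 0, 0, 0, 0], [1, 0, 0, 0, 0], [1, 0, 0, 0, 0], [1, 0, 0, 0, 0], [1, 0, 0, 0, 0]],
  ],
)

```text
t: 4.87
eef_pos: [590.9, 184.5, 40.3]
tcp_rot: [3.137, -0.014, 0.368]
ft_force: [0.2, -0.4, 0.3]
opening: 0.375
```

Gripped at 36 mm, which is the block's length. I'll lift 2 mm to sit mid-play, then slide in small steps.

Request:
arm_command(
  deltas=[
    [[1, 0, 0, 0.02, 0], [1, 0.036, -0.094, 0, 0], [1, 0.036, -0.094, 0, 0], [1, 0.036, -0.094, 0, 0], [1, 0, 0, 0, 0]],
  ],
)

```text
t: 5.28
eef_pos: [602.4, 153.4, 42.0]
tcp_rot: [3.137, -0.013, 0.369]
ft_force: [0.1, 0.1, -1.3]
opening: 0.376
```

Request:
arm_command(
  deltas=[
    [[1, 0.038, -0.094, 0, 0], [1, 0.038, -0.094, 0, 0], [1, 0.037, -0.094, 0, 0], [1, 0.036, -0.094, 0, 0], [1, 0, 0, 0, 0]],
  ],
)

```text
t: 5.7
eef_pos: [619.2, 110.2, 41.8]
tcp_rot: [3.137, -0.013, 0.367]
ft_force: [0.1, 0.1, -2.9]
opening: 0.373
```

Request:
arm_command(
  deltas=[
    [[1, 0.037, -0.094, 0, 0], [1, 0.037, -0.094, 0, 0], [1, 0.037, -0.094, 0, 0], [1, 0.036, -0.094, 0, 0], [1, 0, 0, 0, 0]],
  ],
)

```text
t: 6.12
eef_pos: [635.5, 68.2, 41.7]
tcp_rot: [3.137, -0.013, 0.367]
ft_force: [-0.2, -0.0, -0.0]
opening: 0.375
```

Request:
arm_command(
  deltas=[
    [[1, 0.037, -0.094, 0, 0], [1, 0, 0, 0, 0]],
  ],
)

```text
t: 6.28
eef_pos: [639.7, 57.5, 41.7]
tcp_rot: [3.137, -0.013, 0.366]
ft_force: [-0.4, -0.0, -1.5]
opening: 0.38
```

Request:
arm_command(
  deltas=[
    [[1, 0, 0, 0.15, 0], [1, 0, 0, 0.2, 0], [1, 0, 0, 0.2, 0], [1, 0, 0, 0.2, 0], [1, 0, 0, 0, 0]],
  ],
)

```text
t: 6.7
eef_pos: [638.3, 57.2, 117.7]
tcp_rot: [3.139, -0.009, 0.366]
ft_force: [0.0, -0.0, -1.4]
opening: 0.375
```

```bash
python3 - <<'E'
from h import *
s,c=grab('top','t4.png'); _,d=grab('scene','s4.png')
A=cv2.resize(c['frame'][160:290,140:310],(400,306),interpolation=2);B=cv2.resize(d['frame'][110:240,200:370],(400,306),interpolation=2)
cv2.imwrite('pics/c4.png',np.hstack([A,B])[:,:,::-1]); print(s['eef_pos'],s['ft_force'])
E
```

```text
[638.29943417  57.24103873 117.6710414 ] [ 0.02086286 -0.04245783 -1.44617404]
```

View pics/c4.png

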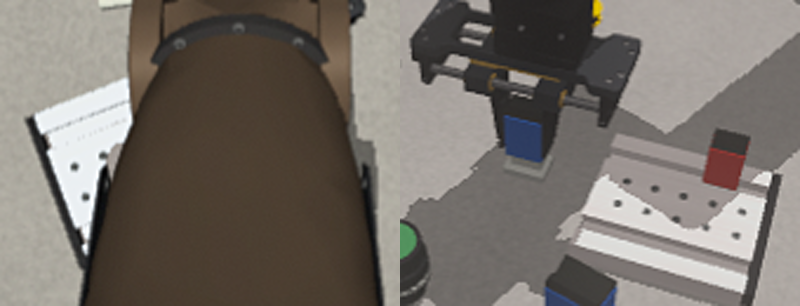

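Both views show the blue support lifted clear of the plate, and the red one still in its slot. Now on to the tin.

Request:
arm_command(
  deltas=[
    [[1, -0.01, -0.15, 0, 0], [1, -0.03, -0.3, 0, 0], [1, -0.03, -0.3, 0, 0], [1, -0.03, -0.3, 0, 0], [1, -0.03, -0.3, 0, 0], [1, -0.03, -0.3, 0, 0], [1, -0.03, -0.3, 0, 0], [1, -0.03, -0.3, 0, 0], [1, -0.03, -0.3, 0, 0], [1, -0.03, -0.3, 0, 0], [1, -0.02, -0.15, 0, 0], [1, 0, 0, 0, 0]],
  ],
)

```text
t: 7.8
eef_pos: [593.8, -260.4, 95.2]
tcp_rot: [-3.128, 0.014, 0.37]
ft_force: [-0.8, 0.6, -1.7]
opening: 0.375
```

Request:
arm_command(
  deltas=[
    [[1, 0, 0, 0, 0]],
  ],
)

```text
t: 7.88
eef_pos: [592.7, -261.3, 93.7]
tcp_rot: [-3.126, 0.015, 0.368]
ft_force: [0.2, -0.1, -1.2]
opening: 0.377
```

```bash
python3 - <<'E'
from h import *
s,c=wrist('w5.png'); _,d=grab('scene','s5.png')
print(s['eef_pos'],s['tcp_rot'],s['opening'])
A=cv2.resize(c['frame'],(400,300),interpolation=2);B=cv2.resize(d['frame'][70:190,110:270],(400,300),interpolation=2)
cv2.imwrite('pics/c5.png',np.hstack([A,B])[:,:,::-1])
# tin rim points in scene: predicted projection
print([np.round(proj(d,[606+r*np.cos(a),-273+r*np.sin(a),26])) for r,a in [(75,0),(75,1.57),(75,3.14),(75,-1.57)]])
E
```

```text
[ 592.70703417 -261.3239518    93.69410246] [-3.12611196  0.01526951  0.36830155] 0.37731234639093403
[array([153., 146.]), array([191., 144.]), array([193., 120.]), array([157., 122.])]
```

View pics/c5.png

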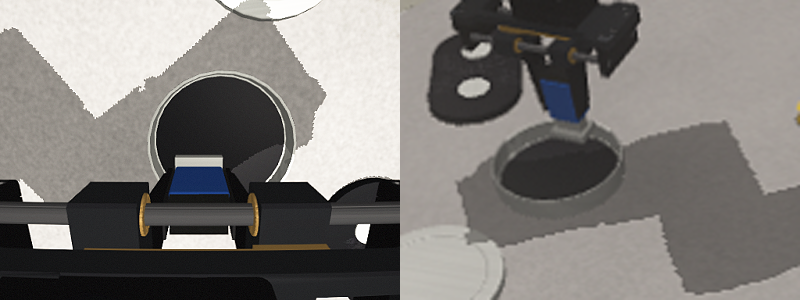

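```bash
python3 - <<'E'
from h import *
s,c=wrist('w6.png'); k=1.28
L=onz(c,149*k,140*k,26);Rr=onz(c,297*k,140*k,26);T=onz(c,222*k,70*k,26); print(L,Rr,T)
print([np.round(np.array(proj(c,[606+75*np.cos(a),-273+75*np.sin(a),26]))/k) for a in np.radians([21,111,-69])])
g=cv2.cvtColor(c['frame'],cv2.COLOR_RGB2GRAY)
pts=np.array([[150,150],[150,125],[165,95],[190,77],[222,70],[255,78],[282,100],[295,128],[296,150]])*k
P=np.array([onz(c,u,v,26)[:2] for u,v in pts])
print(cv2.minEnclosingCircle(P.astype(np.float32)))
A=np.c_[2*P,np.ones(len(P))]; x=np.linalg.lstsq(A,(P**2).sum(1),rcond=None)[0]; print(x[:2],np.sqrt(x[2]+x[0]**2+x[1]**2))
E
```

```text
[ 589.13686037 -207.17467422   26.        ] [ 643.09624826 -344.54845072   26.        ] [ 677.30100266 -249.38523899   26.        ]
[array([218.,  70.]), array([142., 148.]), array([291., 149.])]
((614.559326171875, -276.72088623046875), 74.12319946289062)
[ 609.06113991 -277.57206837] 73.9313696313199
```

Two views put the tin centre at about (608,−275). I'll shift there slowly, then lower.

Request:
arm_command(
  deltas=[
    [[1, 0.06, -0.05, 0, 0], [1, 0.06, -0.05, 0, 0], [1, 0.05, -0.04, 0, 0], [1, 0, 0, 0, 0]],
  ],
)

```text
t: 8.37
eef_pos: [613.5, -271.4, 94.9]
tcp_rot: [-3.127, 0.014, 0.375]
ft_force: [0.4, 0.7, -2.1]
opening: 0.378
```

Request:
arm_command(
  deltas=[
    [[1, 0, 0, -0.08, 0], [1, 0, 0, -0.08, 0], [1, 0, 0, -0.08, 0], [1, 0, 0, -0.08, 0], [1, 0, 0, 0, 0]],
  ],
)

```text
t: 8.78
eef_pos: [613.7, -270.4, 59.0]
tcp_rot: [-3.127, 0.014, 0.377]
ft_force: [0.2, -0.3, -1.3]
opening: 0.38
```

Request:
arm_command(
  deltas=[
    [[1, -0.03, -0.04, -0.05, 0], [1, 0, 0, -0.05, 0], [1, 0, 0, -0.05, 0], [1, 0, 0, 0, 0], [1, 0, 0, 0, 0]],
  ],
)

```text
t: 9.2
eef_pos: [609.7, -274.8, 41.3]
tcp_rot: [-3.125, 0.016, 0.376]
ft_force: [-0.4, 0.9, -1.2]
opening: 0.376
```

```bash
python3 - <<'E'
from h import *
s,c=wrist('w7.png'); _,d=grab('scene','s7.png')
print(s['eef_pos'],s['ft_force'])
A=cv2.resize(c['frame'],(400,300),interpolation=2);B=cv2.resize(d['frame'][80:170,120:240],(400,300),interpolation=2)
cv2.imwrite('pics/c7.png',np.hstack([A,B])[:,:,::-1])
E
```

```text
[ 609.65484105 -274.83488758   41.32740361] [-0.35009903  0.92480451 -1.18563605]
```

View pics/c7.png

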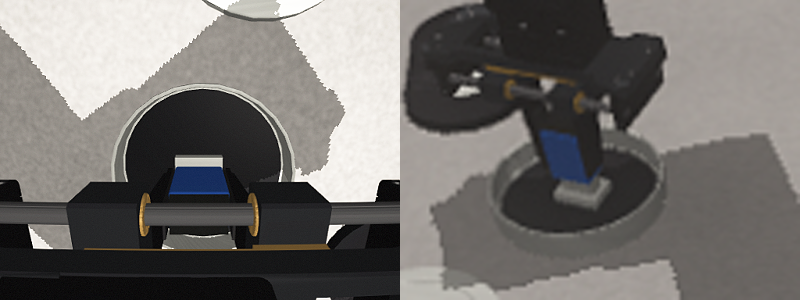

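Wrist and scene views show the foot over the tin's black floor, roughly central and a few mm up. Lowering to contact in 1 mm steps.

Request:
arm_command(
  deltas=[
    [[1, 0, 0, -0.01, 0], [1, 0, 0, -0.01, 0], [1, 0, 0, -0.01, 0], [1, 0, 0, 0, 0]],
  ],
)

```text
t: 9.63
eef_pos: [610.3, -274.9, 39.4]
tcp_rot: [-3.127, 0.014, 0.377]
ft_force: [0.6, -0.4, -1.5]
opening: 0.378
```

Request:
arm_command(
  deltas=[
    [[1, 0, 0, -0.01, 0], [1, 0, 0, 0, 0]],
  ],
)

```text
t: 9.8
eef_pos: [610.4, -274.9, 38.5]
tcp_rot: [-3.127, 0.014, 0.377]
ft_force: [-0.5, 0.3, -1.7]
opening: 0.379
```

Request:
arm_command(
  deltas=[
    [[1, 0, 0, -0.01, 0], [1, 0, 0, 0, 0]],
  ],
)

```text
t: 9.97
eef_pos: [610.5, -274.9, 37.8]
tcp_rot: [-3.127, 0.014, 0.377]
ft_force: [-0.5, 0.6, -0.6]
opening: 0.374
```

Request:
arm_command(
  deltas=[
    [[1, 0, 0, -0.01, 0], [1, 0, 0, 0, 0]],
  ],
)

```text
t: 10.13
eef_pos: [610.6, -274.9, 37.9]
tcp_rot: [-3.128, 0.013, 0.377]
ft_force: [0.1, -0.6, -2.1]
opening: 0.38
```

Request:
arm_command(
  deltas=[
    [[1, 0, 0, -0.015, 0], [1, 0, 0, -0.01, 0]],
  ],
)

```text
t: 10.3
eef_pos: [610.7, -274.9, 37.6]
tcp_rot: [-3.128, 0.013, 0.377]
ft_force: [-5.1, 2.1, 11.6]
opening: 0.378
```

Request:
arm_command(
  deltas=[
    [[1, 0, 0, 0, 0]],
  ],
)

```text
t: 10.38
eef_pos: [610.7, -274.9, 37.9]
tcp_rot: [-3.129, 0.013, 0.377]
ft_force: [-0.4, 0.5, -1.7]
opening: 0.379
```

Contact felt: about 12 N upward at z 37.6, against the expected 37.2. Opening gently.

Request:
arm_command(
  deltas=[
    [[1, 0, 0, -0.01, 0], [0.5, 0, 0, 0, 0], [0.5, 0, 0, 0, 0], [0.5, 0, 0, 0, 0]],
  ],
)

```text
t: 10.72
eef_pos: [611.1, -275.0, 37.3]
tcp_rot: [-3.13, 0.012, 0.377]
ft_force: [0.1, -0.2, 0.3]
opening: 0.489
```

Request:
arm_command(
  deltas=[
    [[0.3, 0, 0, 0, 0], [0.2, 0, 0, 0, 0], [0.1, 0, 0, 0, 0], [0.1, 0, 0, 0, 0], [0.1, 0, 0, 0, 0], [0.1, 0, 0, 0, 0]],
  ],
)

```text
t: 11.22
eef_pos: [611.1, -275.1, 36.3]
tcp_rot: [-3.129, 0.012, 0.377]
ft_force: [0.5, 0.0, -0.2]
opening: 0.861
```

```bash
python3 - <<'E'
from h import *
s,c=wrist('w8.png'); _,d=grab('scene','s8.png')
print(s['eef_pos'],s['ft_force'],s['opening'])
A=cv2.resize(c['frame'],(400,300),interpolation=2);B=cv2.resize(d['frame'][80:170,120:240],(400,300),interpolation=2)
cv2.imwrite('pics/c8.png',np.hstack([A,B])[:,:,::-1])
E
```

```text
[ 611.09843581 -275.08387009   36.33323443] [ 0.51300519  0.02592912 -0.16807796] 0.861301876471887
```

View pics/c8.png

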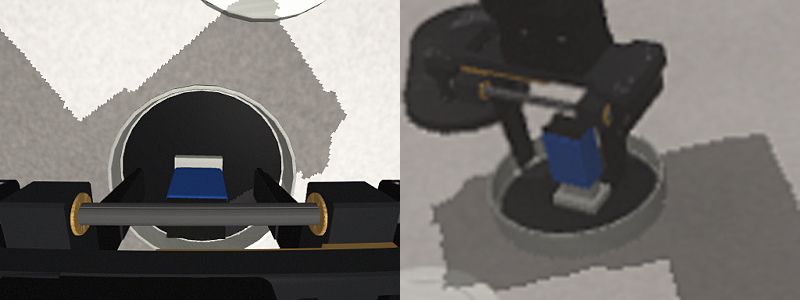

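The fingers are open and the support stands upright on the tin floor. Opening fully and rising straight up.

Request:
arm_command(
  deltas=[
    [[0, 0, 0, 0, 0], [0, 0, 0, 0, 0], [0, 0, 0, 0.08, 0], [0, 0, 0, 0.12, 0], [0, 0, 0, 0.15, 0], [0, 0, 0, 0.2, 0], [0, 0, 0, 0.2, 0], [0, 0, 0, 0.2, 0], [0, 0, 0, 0.2, 0], [0, 0, 0, 0.2, 0], [0, 0, 0, 0.1, 0], [0, 0, 0, 0, 0]],
  ],
)

```text
t: 12.32
eef_pos: [610.2, -274.6, 197.1]
tcp_rot: [-3.132, 0.01, 0.377]
ft_force: [0.0, -0.2, 1.1]
opening: 1.001
```

Request:
arm_command(
  deltas=[
    [[0, -0.15, -0.2, 0.05, 0], [0, -0.15, -0.3, 0.05, 0], [0, -0.15, -0.3, 0.05, 0], [0, -0.15, -0.3, 0.05, 0], [0, -0.15, -0.3, 0.05, 0], [0, -0.15, -0.3, 0.05, 0], [0, -0.1, -0.15, 0.02, 0], [0, 0, 0, 0, 0], [0, 0, 0, 0, 0], [0, 0, 0, 0, 0]],
  ],
)

```text
t: 13.15
eef_pos: [503.3, -463.9, 225.4]
tcp_rot: [-3.126, 0.012, 0.38]
ft_force: [-0.2, 0.5, -0.2]
opening: 1.0
```

```bash
python3 - <<'E'
from h import *
s,c=grab('top','t9.png'); _,d=grab('scene','s9.png')
print(s['t'],s['eef_pos'],s['ft_force'],s['opening'])
A=cv2.resize(c['frame'][130:290,140:440],(800,427),interpolation=2)
B=cv2.resize(d['frame'][80:240,120:370],(640,410),interpolation=2)
cv2.imwrite('pics/c9a.png',A[:,:,::-1]);cv2.imwrite('pics/c9b.png',B[:,:,::-1])
h=cv2.cvtColor(c['frame'],cv2.COLOR_RGB2HSV); q=(h[...,2]<45).astype(np.uint8); cs,_=cv2.findContours(q,0,2)
for k in cs:
    (u,v),w,a=cv2.minAreaRect(k)
    if abs(u-189.5)<6 and abs(v-252)<6: print('red cradle now',u,v,'was 189.5 252.1')
E
```

```text
13.15 [ 503.34668349 -463.9213977   225.36001353] [-0.24489192  0.49746964 -0.16327176] 1.0000508539302877
red cradle now 189.53448486328125 252.086181640625 was 189.5 252.1
```

View pics/c9a.png

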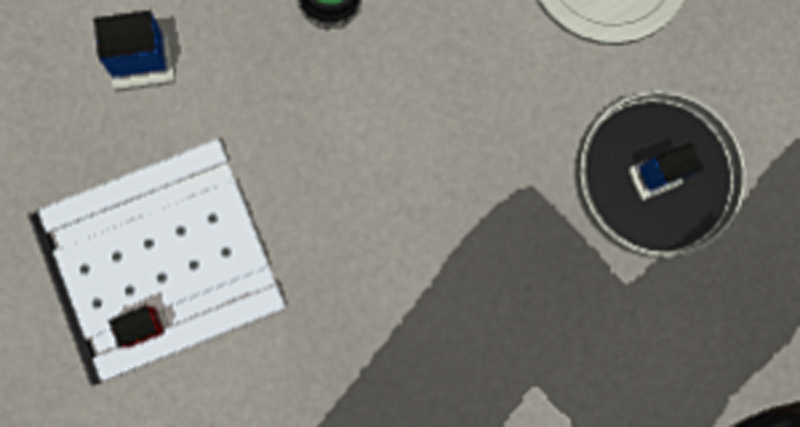

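View pics/c9b.png

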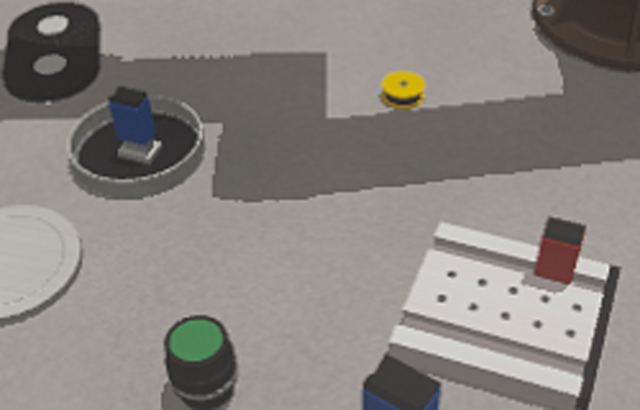

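The blue support stands in the tin and the red cradle hasn't moved. I'll do a quick numeric uprightness check, then hand in.

```bash
python3 - <<'E'
from h import *
s,c=grab('top','t10.png'); _,d=grab('scene','s10.png')
print('cradle xy', onz(c,395,190,84)[:2], 'scene', onz(d,120+130*.3906,80+97*.3906,84)[:2])
env.job_done(); print('done',env.state()['t'])
E
```

```text
cradle xy [ 609.7884075  -277.31570522] scene [ 609.53782116 -264.1727343 ]
the job is handed in; nothing more can be done
the job is handed in; nothing more can be done
```

The blue support now stands upright on the floor of the film tin, and the job was handed in at about 13 s of the 40 s allowed. I gripped it along the slot, slid it out of the open end (its origin ended about 140 mm from the plate centre) and lifted it clear. I then lowered it until I felt a brief contact of about 12 N, opened the gripper and backed away.

- **Placement:** the last top and scene pictures show it upright and near the middle of the tin. The top view puts its cradle within about 3 mm of the tin centre.
- **Red support:** its cradle is at the same pixel in the top view as before the job.
- **Robot:** well clear of everything, with the gripper open.

**Disagreements:**
- **Final position check:** the scene camera put the cradle about 13 mm from the top-view position along y. I read that pixel by eye from an enlarged crop. I did not resolve the difference, and I handed the job in from the same script, before reading it.
- **Drift during moves:** fast moves drifted the arm by up to about 24 mm and tilted the tool by about 1°. I corrected the position before gripping and before placing. The tilt could not be corrected, so the foot may have settled about 1 mm when released.

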